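# Close the probe case: flap down, lid shut

### The job

Pack the handheld ultrasound probe away: push the upright padded flap in the carry case down flat over the probe, and only then swing the case's open lid over and press it fully shut. Do it by pushing with the fingers alone: do not grip the flap or the lid, and leave the probe in its nest and the bottle, tub and cup where they stand.

Things in the scene. Friction and masses are not known exactly. Their poses are not given: they have to be found in the camera images.
- case: Grey carry case, an open box 200 mm (its x) by 220 (y) by 75 high, walls 6, fixed to the bench, turned up to 0.62 rad about z. Origin: centre of its underside; z up. Lid hinged on top of the +y wall, flap inside the -y wall. Foam inside, 48 mm high round the probe's nest in the -y half; a white charger is fixed in the +y half. A low carry handle stands out 28 mm from the -x wall.
- flap (a joint): Angle of the flap, rad: 0 = folded down flat over the probe (its stop), about 1.57 = upright; range 0 to 1.62; starts at 1.35 to 1.6. The hinge is stiff: the flap stays where it is left; 1 to 2 N at its free edge moves it. No spring, no latch.
- flap_hinge (a point): Middle of the flap's hinge line, along the case's x at case y = -98 mm, 58 mm above the bench. Axes turn with the flap: x along the hinge, y to the free edge, z out of its back face. Black panel 140 mm along x, 100 mm hinge to free edge, z = -2 to 2 mm. To fold it, push the back (facing case -y when upright) over to +y and down. Down, it lies 17 mm below the rim.
- flap_edge (a point): Middle of the flap's free edge, 100 mm from the hinge, mid-thickness; axes as flap_hinge. Each face of the flap has grey padding 3 mm thick (faces at z = +5 and -5 mm), 120 mm along x, from 27 to 91 mm from the hinge. Push on the back one; pressing both paddings at once is gripping.
- lid (a joint): Angle of the lid, rad: 0 = shut on the case's rim (its stop), about 1.57 = upright, more = leaning back; range 0 to 1.88; starts at 1.55 to 1.85. The hinge is stiff: the lid stays where it is left; about 2 to 5 N near its free edge moves it. No spring, no latch. It cannot be shut over an upright flap.
- lid_hinge (a point): Middle of the lid's hinge line, along the case's x at case y = +110 mm, 75 mm above the bench. Axes turn with the lid: x along the hinge, -y to the free edge, z out of the outer face (up when shut, case +y when upright). Grey slab 200 mm along x, 220 mm hinge to free edge, z = 1 to 6 mm. To shut it, push the outer face from the case's +y side over to -y and down.
- lid_edge (a point): Middle of the lid's free edge, 220 mm from the hinge, mid-thickness; axes as lid_hinge. The outer face has a raised panel inset 12 mm from the edges, its face at z = +9 mm (push here); the inner face has a dark foam liner inset 16 mm, its face at z = -6 mm. Pressing panel and liner at once is gripping. Upright, it stands about 295 mm above the bench.
- probe: White wireless ultrasound probe, loose, 131 mm long (its x) by 54 mm by 22 mm, lying in the foam nest in the case's -y half with its top 6 mm below the foam. Origin: centre of its underside, 20 mm above the bench. Leave it lying.
- gel_bottle: White gel bottle with blue cap, loose, 54 mm across, 150 mm tall, standing on the bench beyond the case's +x side. Origin: centre of its underside. Bystander.
- wipes_tub: White wipes tub with green cap, loose, 76 mm across, 110 mm tall, standing on the bench beyond the case's +x side. Origin: centre of its underside. Bystander.
- cup: Paper cup, loose, 68 mm across its rim, 75 mm tall, standing on the bench beyond the case's +x side. Origin: centre of its underside. Bystander.
Mind the look-alikes: they are no part of the job. Of the things shaped like the probe, the white one is meant.

How it is judged:
By the outcome, as a careful person would: the job done as asked, in the order asked, and still so for the second after the job is handed in, with the robot touching nothing.
It also fails if it takes over 64 s, if anything falls off the work surface, if the arm or the gripper's body presses on something with over 40 N, if the wrist force passes 120 N, or if a joint passes its speed limit or range.

### The arm

A 6-joint arm with a two-finger parallel gripper is mounted at the origin on the work surface. World frame = base frame: x ahead of the robot, y to its left, z up, the work surface at z = 0. Lengths are in mm, angles in degrees, forces in N, time in s.
With the tool pointing down it reaches from about 350 to 850 mm from the base axis. Payload 8.1 kg.
Tool frame: the origin (TCP) lies midway between the tips of the shut fingers; the grasp point (between the pads) lies 19 mm behind it (r.grasp_offset is the distance from the TCP to the grasp point, in mm); z points along the fingers, x is the direction in which the jaws open and shut, and the axes are right-handed (so a half turn about z gives the same grasp; the last joint's range is limited). The gripper opens to 85 mm and grips with 20 to 120 N. Pads are 22 mm wide; open, the fingers measure 114 mm over their backs; the gripper's body (76 mm by 85 mm) begins 54 mm behind the grasp point. The pads swing forward as they close: fully open they stand 13 mm farther back than shut.
Start: joints at [58.304, 7.471, 85.268, -0, 87.261, -4.893], TCP at [270.535, 535.552, 231.292] pointing down, gripper open.
Joint ranges: [-169.43, 169.43], [-51.17, 129.36], [1.28, 143.12], [-76.62, 256.62], [0, 156.53], [-152.29, 152.29]. Speed limits (degrees/s): [136.94, 136.94, 159.86, 180, 180, 180].

### API

Orientations are given as [roll, pitch, yaw] about the fixed x, y, z axes, in that order (R = Rz(yaw) Ry(pitch) Rx(roll)).
In Python, from bench import r, optics, hand_in gives the robot as it stands.
- The arm moves only by the shell command python3 -m pendant 'ROWS' [FORCE]. ROWS is JSON, a list of rows, each a list of 5 numbers: the opening, from 0 (shut) to 1 (fully open), then the shift along the tool's x, y, z in mm, then the turn about the tool's z in degrees. A call has 1 to 10 rows; each row shifts and turns the commanded pose from where the row before left it, along the tool's axes as they then stand; what a row does not reach is not made up. A row lasts 1/10 s, in which the tool goes at most 50 mm and 8.59 degrees, less where a joint would pass 70% of its speed; a pose out of reach is approached as far as the arm can. A call with a gripper value outside its range is refused whole. The fingers move at their own pace and stop on an object; FORCE is the grip in N (left out, the last holds). Time passes only in rows, so rows that do not move let the fingers close. It gives the time, the measured TCP pose, the force and the opening at its end, in the units of the state.
- r.sense(): the state, without advancing time (a new reading comes with each control period).
- optics.snapshot(name): name is "side" or "top" or "wrist"; returns (picture, depth): 420x560x3 uint8, blue, green, red; 420x560 float32, mm along the optical axis (not along the pixel's ray), 0 where there is no reading.
- optics.camera_params(name): a dict with "camera_matrix" (3x3 intrinsics, pixels), "eye" and "orientation" of the camera in the world. Camera axes: x right, y down, z forward; pixel columns grow to the right and rows downward; lengths in mm; the calibration is good to about 2 mm. The wrist camera is an equidistant fisheye: a pixel r from the principal point sees the ray r / f radians off the axis. A picture is of the moment at which its call begins: read the wrist's pose just before it. camera_params takes no time and is no camera call; for the wrist camera it gives the pose at the moment of the call.
- hand_in(): hands the job in, once; it reports no verdict.
Trained networks look in the newest picture that a camera, given by its name, has taken for a name from the list of things; names that differ only in an ending like _2 or _b are one class to them, and where a whole thing is asked for, a point or a joint stands for the part that bears it (a point fixed in the world has none). Each returns a list of dicts, best first, with "score" (0 to 1); they miss things now and then, are a little off and sometimes report something else, mostly with a low value. They report only what shows in the picture. A call takes as long as a camera call. They do not tell look-alikes from the thing itself.
- optics.search_frame(camera, query): "at" ([x, y, z] in mm, in world coordinates, good to about 4 mm: the middle of the surface that is visible of it).
The state is a dict: "time": time; "joint_pos": joint angles; "qd": joint speeds; "joint_efforts": joint torques, N m; "tool_pos": TCP position; "tcp_rot": TCP orientation; "ft_force": force on the tool from outside, world axes, zero at the start; "wrist_torque": the same for the moment, N m; "finger_gap": finger opening in mm.
Only numpy, scipy, OpenCV 4.12 (cv2) and the standard library are available. Lean on these libraries where they do the work, as an engineer would, in place of code of your own. Each camera call takes 0.05 s, during which the arm holds its last target. There are 200 camera calls.

## Working session

There is one attempt and no reset: what is moved stays moved. The work goes in short steps, Python scripts to look and compute and a shell command to move; the robot and the scene stay as the last step left them, time stands still between calls to the robot, and variables do not carry over. Pictures are saved under pics/ and viewed, about 8 in all and at most 12, crops included, and the job is handed in when it is done.

```bash
ls; mkdir -p pics; python3 - <<'E'
from bench import r, optics
import cv2, numpy as np
s=r.sense(); print(s['time'],s['tool_pos'],s['tcp_rot'],s['finger_gap'],r.grasp_offset)
for c in ('side','top'):
    p,d=optics.snapshot(c); cv2.imwrite(f'pics/{c}0.png',p); np.save(f'{c}0.npy',d)
    k=optics.camera_params(c); print(c,k)
    for q in ('case','flap_edge','lid_edge','flap_hinge','lid_hinge','probe','gel_bottle','wipes_tub','cup'):
        print(q,[(np.round(o['at']).tolist(),round(o['score'],2)) for o in optics.search_frame(c,q)][:3])
E
```

```text
pics
0.0 [270.23658382 535.07593178 230.2061187 ] [-1.79991098e+02  1.08036317e-01  6.31988535e+01] 85.45287149307791 18.700000000000003
side {'camera_matrix': array([[526.91209586,   0.        , 284.81445083],
       [  0.        , 526.91209586, 205.27028143],
       [  0.        ,   0.        ,   1.        ]]), 'eye': array([ 407.97147823, -737.43717463,  836.40065401]), 'orientation': array([-133.57467281,   -0.95915137,  -14.25632566])}
case [([539.0, 156.0, 115.0], 0.89)]
flap_edge [([492.0, -14.0, 119.0], 0.61)]
lid_edge [([566.0, 185.0, 198.0], 0.79)]
flap_hinge [([494.0, -14.0, 118.0], 0.69)]
lid_hinge [([568.0, 184.0, 199.0], 0.78)]
probe [([411.0, -184.0, 20.0], 0.76), ([793.0, -115.0, 24.0], 0.67), ([574.0, 6.0, 38.0], 0.46)]
gel_bottle []
wipes_tub [([725.0, 99.0, 86.0], 0.57), ([539.0, 159.0, 115.0], 0.34)]
cup [([625.0, -102.0, 51.0], 0.73)]
top {'camera_matrix': array([[391.23983052,   0.        , 275.5576102 ],
       [  0.        , 391.23983052, 212.16051424],
       [  0.        ,   0.        ,   1.        ]]), 'eye': array([443.65661815,  13.03153623, 915.19998385]), 'orientation': array([-167.88330463,   -0.39796555,  -85.46790375])}
case [([541.0, 147.0, 70.0], 0.94)]
flap_edge [([488.0, -8.0, 149.0], 0.64)]
lid_edge [([567.0, 195.0, 233.0], 0.71), ([633.0, -103.0, 37.0], 0.62)]
flap_hinge [([488.0, -6.0, 149.0], 0.87)]
lid_hinge [([563.0, 189.0, 226.0], 0.64)]
probe [([797.0, -106.0, 22.0], 0.72), ([412.0, -170.0, 20.0], 0.64), ([515.0, 27.0, 41.0], 0.59)]
gel_bottle []
wipes_tub [([714.0, 122.0, 111.0], 0.91), ([562.0, 186.0, 229.0], 0.29)]
cup [([632.0, -98.0, 40.0], 0.91)]
```

View pics/side0.png

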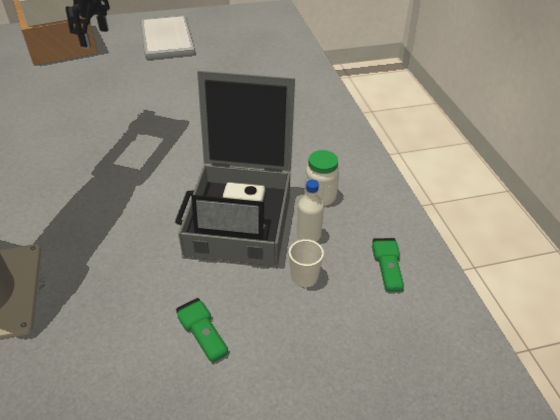

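View pics/top0.png

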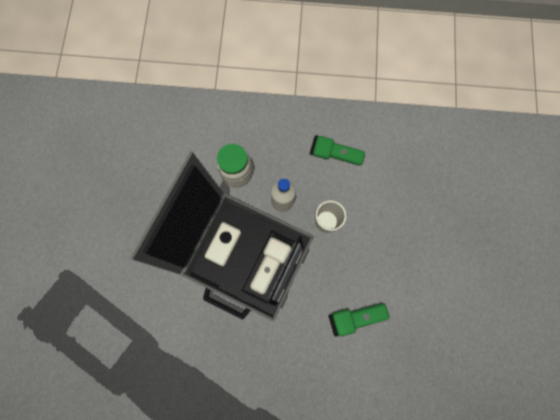

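The side view shows the case around (240,215), lid up (245,120) and flap up (228,217). The bottle (310,215), tub (322,178) and cup (306,264) are on the +x side. Two green probe look-alikes are at (203,328) and (388,263). The white probe is in the nest, at (268,265) in the top view. Next I'll fit the case pose and both angles from depth.

```bash
cat > h.py <<'E'
import numpy as np
from bench import r, optics
from scipy.spatial.transform import Rotation as R
from scipy.optimize import least_squares
def cloud(c,d=None):
    if d is None: d=optics.snapshot(c)[1]
    k=optics.camera_params(c); K=k['camera_matrix']
    v,u=np.nonzero(d>0); z=d[v,u]
    p=np.c_[(u-K[0,2])/K[0,0]*z,(v-K[1,2])/K[1,1]*z,z]
    return p@R.from_euler('xyz',k['orientation'],degrees=True).as_matrix().T+k['eye']
def tocase(p,c):
    q=p-np.array([c[0],c[1],0]); return q@R.from_euler('z',c[2]).as_matrix()
def angles(p,c):
    q=tocase(p,c)
    out={}
    # lid (hinge y=110,z=75) : points on -z face
    m=(abs(q[:,0])<75)&(np.hypot(q[:,1]-110,q[:,2]-75)<215)&(np.hypot(q[:,1]-110,q[:,2]-75)>120)&(q[:,2]>110)&(q[:,1]>-20)
    if m.sum()>20:
        b=q[m]; out['lid']=(np.degrees(np.median(np.arctan2(b[:,2]-75,-(b[:,1]-110)))),m.sum(),b[:,2].max())
    rr=np.hypot(q[:,1]+98,q[:,2]-58)
    m=(abs(q[:,0])<55)&(rr<98)&(rr>40)&(q[:,2]>80)&(q[:,1]<20)&(q[:,1]>-140)
    if m.sum()>10:
        b=q[m]; out['flap']=(np.degrees(np.median(np.arctan2(b[:,2]-58,b[:,1]+98))),m.sum(),b[:,2].max())
    return out
E
python3 - <<'E'
from h import *
P={c:cloud(c,np.load(f'{c}0.npy')) for c in('top','side')}
def res(c,p):
    q=tocase(p,c); dx=abs(q[:,0])-97; dy=abs(q[:,1])-107
    o=np.where((dx>0)&(dy>0),np.hypot(dx,dy),np.maximum(dx,dy))
    return np.maximum(abs(o)-3,0)*np.sign(o)+.05*o
for n,p in list(P.items())+[('both',np.vstack(list(P.values())))]:
    m=(p[:,2]>70)&(p[:,2]<79)&(p[:,0]>380)&(p[:,0]<680)&(p[:,1]>-80)&(p[:,1]<260)
    best=None
    for y in(-.6,-.4,-.2,0.,.2):
      for s in(0,1):
        f=least_squares(res,[525,85+30*s,y],args=(p[m],),loss='soft_l1',f_scale=2)
        if best is None or f.cost<best.cost: best=f
    c=best.x; print(n,c,best.cost,m.sum(),angles(p,c))
    for lo,hi in((90,130),(130,170),(170,300)):pass
    q=tocase(p,c); b=q[(abs(q[:,0])<130)&(abs(q[:,1])<200)&(q[:,2]>160)]
    print('lid ext',b.min(0),b.max(0)); b=q[(abs(q[:,0])<90)&(q[:,1]<-20)&(q[:,1]>-150)&(q[:,2]>95)]; print('flap ext',b.min(0),b.max(0))
E
```

```text
top [ 5.26538800e+02  7.29716204e+01 -3.56835543e-01] 6232.023236038451 1162 {'lid': (np.float64(95.35095416963395), np.int64(2352), np.float64(288.3012098767509)), 'flap': (np.float64(84.79384364753656), np.int64(360), np.float64(155.1721108166807))}
lid ext [-99.44302697 -85.39354036 160.00043104] [100.81524574 144.98541194 297.10180465]
flap ext [-72.73437979 -98.3360162   95.353294  ] [ 66.58065096 -78.83065567 161.06915697]
side [ 5.27529685e+02  7.46435236e+01 -3.56599057e-01] 15682.546128489712 1447 {'lid': (np.float64(94.44036403406622), np.int64(3132), np.float64(288.7502764167623)), 'flap': (np.float64(87.42012061125676), np.int64(1460), np.float64(155.51734123551364))}
lid ext [-102.43967305  108.41841548  160.01292165] [ 98.48388918 145.44421608 295.50326179]
flap ext [ -75.47916102 -103.23301669   95.02180273] [ 64.98942128 -81.74352203 158.65262453]
both [ 5.27180090e+02  7.41920117e+01 -3.57709722e-01] 22033.45166512629 2609 {'lid': (np.float64(94.77873492450506), np.int64(5489), np.float64(288.5312002430305)), 'flap': (np.float64(86.72951270127167), np.int64(1814), np.float64(155.51734123551364))}
lid ext [-102.41162611  -86.74691345  160.00043104] [100.52252609 145.88440351 297.10180465]
flap ext [ -75.21153402 -102.63414229   95.02180273] [ 66.49063073 -80.23924104 161.06915697]
```

Fit: case at about (526, 73.5), yaw −20.5°, flap about 85°, lid about 97°. First I turn the tool so its x lies along the case's x (tool y is then case −y). Then I shut the fingers, rise, and go behind the flap.

```bash
python3 -m pendant '[[0,0,0,-10,8.4],[0,0,0,-10,8.4],[0,0,0,-10,8.4],[0,0,0,-10,8.4],[0,0,0,-10,8.4],[0,0,0,-10,8.4],[0,0,0,-10,8.4],[0,0,0,-10,8.4],[0,0,0,-10,8.4],[0,0,0,-10,8.0]]' 60 && python3 -m pendant '[[0,31,38,0,0],[0,31,38,0,0],[0,31,38,0,0],[0,31,38,0,0],[0,31,38,0,0],[0,31,38,0,0],[0,31,38,0,0],[0,31,38,0,0],[0,31,38,0,0],[0,31,38,0,0]]'
cat >> h.py <<'E'
C=(526.2,73.6,-.357)
def where():
    s=r.sense(); print('t',s['time'],'case',np.round(tocase(s['tool_pos'][None],C)[0],1),'rot',np.round(s['tcp_rot'],1),'F',np.round(s['ft_force'],1),'gap',round(s['finger_gap'],1))
E
python3 -c "
from h import *
where()"
```

```text
time: 2.0
tool_pos: [270.5, 535.5, 331.7]
tcp_rot: [180.0, 0.0, -20.7]
ft_force: [0.2, 0.6, 0.2]
finger_gap: -0.4
time: 3.0
tool_pos: [428.8, 69.4, 331.7]
tcp_rot: [-180.0, -0.1, -20.4]
ft_force: [1.3, -0.2, 0.2]
finger_gap: 0.1
t 3.0 case [-89.8 -38.  331.7] rot [-1.80e+02 -1.00e-01 -2.04e+01] F [ 1.3 -0.2  0.2] gap 0.1
```

```bash
python3 -m pendant '[[0,29,37,0,0],[0,29,37,0,0],[0,29,37,0,0],[0,0,0,45,0],[0,0,0,45,0],[0,0,0,45,0],[0,0,0,40,0],[0,0,0,20,0],[0,0,0,0,0],[0,0,0,0,0]]'
python3 -c "
from h import *
where()
print({n:angles(cloud(n),C) for n in ('side','top')})
for s,y0,z0 in ((75,-98,58),):
  for t in (85,80,70,60,50,40,30,20,10,0):
    a=np.radians(t); print(t,np.round([y0+s*np.cos(a)-5*np.sin(a)-11,z0+s*np.sin(a)+5*np.cos(a)],1))
"
```

```text
time: 4.0
tool_pos: [471.7, -63.1, 137.0]
tcp_rot: [-180.0, -0.0, -20.4]
ft_force: [0.2, 0.6, 0.1]
finger_gap: 0.3
t 4.0 case [  -3.3 -147.1  137. ] rot [-180.    -0.   -20.4] F [0.2 0.6 0.1] gap 0.3
{'side': {'lid': (np.float64(94.79935447638948), np.int64(1997), np.float64(288.50753618591204)), 'flap': (np.float64(87.49941865898734), np.int64(562), np.float64(155.19134274791747))}, 'top': {'lid': (np.float64(95.18678564958911), np.int64(2351), np.float64(288.17187232129527)), 'flap': (np.float64(79.45925665228224), np.int64(42), np.float64(154.74675579107316))}}
85 [-107.4  133.2]
80 [-100.9  132.7]
70 [-88.  130.2]
60 [-75.8 125.5]
50 [-64.6 118.7]
40 [-54.8 110. ]
30 [-46.5  99.8]
20 [-40.2  88.3]
10 [-36.   75.9]
0 [-34.  63.]
```

```bash
python3 -m pendant '[[0,0,-20,2,0],[0,0,-20,2,0],[0,0,-10,2,0],[0,0,-10,2,0],[0,0,-6,2,0],[0,0,-6,3,0],[0,0,-6,3,0],[0,0,-5,4,0],[0,0,0,0,0]]'
python3 -c "
from h import *
where()
print({n:angles(cloud(n),C) for n in ('side','top')})
"
```

```text
time: 5.0
tool_pos: [499.9, 15.3, 115.3]
tcp_rot: [180.0, 0.1, -20.4]
ft_force: [-0.5, 0.1, 0.1]
finger_gap: -0.3
t 5.0 case [ -4.3 -63.8 115.3] rot [ 1.80e+02  1.00e-01 -2.04e+01] F [-0.5  0.1  0.1] gap -0.3
{'side': {'lid': (np.float64(94.76260024118), np.int64(1546), np.float64(288.3788547657981)), 'flap': (np.float64(54.21348385131101), np.int64(1419), np.float64(153.3103796125797))}, 'top': {'lid': (np.float64(95.18907460804013), np.int64(2342), np.float64(288.2018847932861)), 'flap': (np.float64(52.38383000027488), np.int64(27), np.float64(133.27351386107011))}}
```

```bash
python3 -m pendant '[[0,0,-9,5,0],[0,0,-4,5,0],[0,0,-4,5,0],[0,0,-3,6,0],[0,0,-3,6,0],[0,0,-2,6,0],[0,0,-2,6,0],[0,0,-1,6,0],[0,0,-1,6,0],[0,0,0,0,0]]'
python3 -c "
from h import *
where()
"
python3 -m pendant '[[0,0,0,2,0],[0,0,0,1,0],[0,0,0,1,0],[0,0,0,0,0],[0,0,0,0,0]]'
```

```text
time: 6.1
tool_pos: [509.5, 41.9, 64.0]
tcp_rot: [180.0, 0.1, -20.4]
ft_force: [-0.2, -0.7, 0.0]
finger_gap: 0.2
t 6.1 case [ -4.5 -35.5  64. ] rot [ 1.80e+02  1.00e-01 -2.04e+01] F [-0.2 -0.7  0. ] gap 0.2
time: 6.6
tool_pos: [510.6, 41.8, 62.9]
tcp_rot: [180.0, 0.0, -20.4]
ft_force: [-9.0, -1.0, 15.5]
finger_gap: 0.1
```

The flap reached its stop (z 63, 15 N). Now I rise and check it.

```bash
python3 -m pendant '[[0,0,0,-30,0],[0,0,0,-48,0],[0,0,0,-48,0],[0,0,0,-48,0],[0,0,0,-48,0],[0,0,0,-48,0],[0,0,0,0,0]]'
python3 - <<'E'
from h import *
import cv2
where()
for n in ('side','top'):
    p,d=optics.snapshot(n); q=tocase(cloud(n,d),C)
    m=(abs(q[:,0])<60)&(q[:,1]>-90)&(q[:,1]<0)
    print(n,np.percentile(q[m][:,2],[2,25,50,75,98]))
    if n=='side': cv2.imwrite('pics/side1.png',cv2.resize(p[50:310,150:430],None,fx=2.2,fy=2.2))
E
```

```text
time: 7.3
tool_pos: [513.2, 41.8, 340.2]
tcp_rot: [-179.8, -0.7, -20.4]
ft_force: [0.5, -0.0, 0.6]
finger_gap: -0.1
t 7.3 case [ -1.  -34.4 340.2] rot [-179.8   -0.7  -20.4] F [ 0.5 -0.   0.6] gap -0.1
side [ 58.08145793  63.83710372 424.54358318 478.66590637 522.60768694]
top [ 64.12806032 734.07412688 743.14745594 746.81821768 751.2718766 ]
```

View pics/side1.png

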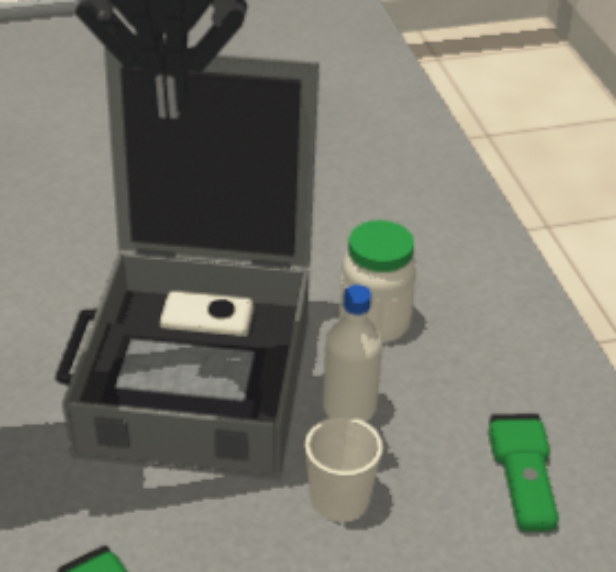

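The crop shows the flap lying flat at (185,370) with the lid still up at (210,160), and depth puts the flap at z 58–64. Next I go over the lid's top edge to its outer side.

```bash
python3 -m pendant '[[0,0,-45,0,0],[0,0,-45,0,0],[0,0,-45,0,0],[0,0,-45,0,0],[0,0,-45,0,0],[0,0,0,0,0]]'
python3 -c "
from h import *
where()
s=190
for t in (97,90,80,70,60,50,40,30,20,10,0):
    a=np.radians(t); print(t,np.round([110-s*np.cos(a)+9*np.sin(a)+11,75+s*np.sin(a)+9*np.cos(a)],1))
"
```

```text
time: 8.0
tool_pos: [588.2, 257.3, 326.0]
tcp_rot: [179.8, 0.4, -20.2]
ft_force: [0.5, -0.2, -1.3]
finger_gap: -0.1
t 8.0 case [ -6.1 193.7 326. ] rot [179.8   0.4 -20.2] F [ 0.5 -0.2 -1.3] gap -0.1
97 [153.1 262.5]
90 [130. 265.]
80 [ 96.9 263.7]
70 [ 64.5 256.6]
60 [ 33.8 244. ]
50 [  5.8 226.3]
40 [-18.8 204. ]
30 [-39.  177.8]
20 [-54.5 148.4]
10 [-64.6 116.9]
0 [-69.  84.]
```

```bash
python3 -m pendant '[[0,0,0,33,0],[0,0,0,33,0],[0,0,0,0,0],[0,0,10,0,0],[0,0,15,0,0],[0,0,15,0,0],[0,0,12,0,0],[0,0,12,0,0],[0,0,10,0,0],[0,0,0,0,0]]'
python3 -c "
from h import *
where()
print({n:angles(cloud(n),C) for n in ('side','top')})
"
```

```text
time: 9.0
tool_pos: [562.9, 181.9, 265.7]
tcp_rot: [180.0, -0.0, -20.5]
ft_force: [-0.2, -0.5, -0.1]
finger_gap: 0.4
t 9.0 case [ -3.5 114.3 265.7] rot [180.   -0.  -20.5] F [-0.2 -0.5 -0.1] gap 0.4
{'side': {'lid': (np.float64(82.80800634838728), np.int64(2932), np.float64(289.56474798768556))}, 'top': {'lid': (np.float64(83.257139447481), np.int64(1096), np.float64(289.2233092123432))}}
```

```bash
python3 -m pendant '[[0,0,16,2,0],[0,0,16,3,0],[0,0,16,4,0],[0,0,16,6,0],[0,0,15,6,0],[0,0,14,9,0],[0,0,14,9,0],[0,0,12,11,0],[0,0,12,11,0],[0,0,0,0,0]]'
python3 -c "
from h import *
where()
print({n:angles(cloud(n),C) for n in ('side','top')})
"
```

```text
time: 10.1
tool_pos: [516.0, 59.7, 202.0]
tcp_rot: [179.9, 0.2, -20.5]
ft_force: [0.2, 0.5, -0.3]
finger_gap: -0.3
t 10.1 case [ -4.7 -16.5 202. ] rot [179.9   0.2 -20.5] F [ 0.2  0.5 -0.3] gap -0.3
{'side': {'lid': (np.float64(52.320420092996315), np.int64(26), np.float64(251.51436107794314))}, 'top': {'lid': (np.float64(44.403781091003424), np.int64(177), np.float64(197.63197823651728))}}
```

```bash
python3 -m pendant '[[0,0,11,12,0],[0,0,11,12,0],[0,0,8,14,0],[0,0,8,15,0],[0,0,5,15,0],[0,0,5,16,0],[0,0,3,16,0],[0,0,2,14,0],[0,0,0,0,0]]'
python3 -m pendant '[[0,0,0,2,0],[0,0,0,2,0],[0,0,0,1,0],[0,0,0,0,0]]'
```

```text
time: 11.1
tool_pos: [496.7, 10.8, 87.2]
tcp_rot: [179.9, 0.3, -20.4]
ft_force: [-0.1, 0.7, 0.9]
finger_gap: 0.2
time: 11.5
tool_pos: [499.4, 11.1, 85.8]
tcp_rot: [-180.0, -0.1, -20.4]
ft_force: [0.7, 0.9, -1.1]
finger_gap: -0.1
```

```bash
python3 -m pendant '[[0,0,0,1,0],[0,0,0,1,0],[0,0,0,0,0]]'; python3 -m pendant '[[0,0,0,1,0],[0,0,0,0,0],[0,0,0,0,0]]'
```

```text
time: 11.8
tool_pos: [499.4, 11.0, 84.0]
tcp_rot: [-180.0, -0.0, -20.4]
ft_force: [-0.9, -0.3, 5.0]
finger_gap: -0.3
time: 12.1
tool_pos: [499.5, 10.9, 83.9]
tcp_rot: [-180.0, -0.1, -20.4]
ft_force: [-5.4, 0.1, 12.9]
finger_gap: 0.2
```

```bash
python3 -m pendant '[[0,0,0,1,0],[0,0,0,1,0],[0,0,0,0,0],[0,0,0,0,0]]'; python3 -m pendant '[[0,0,0,-20,0],[0,0,0,-45,0],[0,0,0,-45,0],[0,0,0,-45,0],[0,-45,0,0,0],[0,-45,0,0,0],[0,-45,0,0,0],[0,-45,0,0,0],[0,0,0,0,0]]'
python3 - <<'E'
from h import *
import cv2
where()
for n in ('side','top'):
    p,d=optics.snapshot(n); q=tocase(cloud(n,d),C)
    for a,b in((-85,-45),(-45,0),(0,45),(45,90)):
        m=(abs(q[:,0])<80)&(q[:,1]>a)&(q[:,1]<b)&(q[:,2]<130)
        print(n,a,b,np.round(np.percentile(q[m][:,2],[5,50,95]),1),m.sum())
    if n=='side': cv2.imwrite('pics/side2.png',cv2.resize(p[50:310,150:430],None,fx=2.2,fy=2.2))
    for k in ('wipes_tub','cup','gel_bottle'): print(k,[(np.round(o['at']).tolist(),round(o['score'],2)) for o in optics.search_frame(n,k)][:2])
E
```

```text
time: 12.5
tool_pos: [499.8, 10.9, 83.6]
tcp_rot: [-180.0, -0.1, -20.4]
ft_force: [-14.1, 1.1, 28.6]
finger_gap: 0.1
time: 13.4
tool_pos: [327.3, 75.1, 235.7]
tcp_rot: [-179.9, -0.1, -20.3]
ft_force: [0.8, 0.2, 0.8]
finger_gap: 0.1
t 13.4 case [-186.9  -68.1  235.7] rot [-1.799e+02 -1.000e-01 -2.030e+01] F [0.8 0.2 0.8] gap 0.1
side -85 -45 [80.8 83.1 85.3] 1119
side -45 0 [80.9 83.2 85.5] 1145
side 0 45 [80.9 83.1 85.4] 1059
side 45 90 [80.7 83.1 85.4] 965
wipes_tub [([723.0, 100.0, 89.0], 0.58)]
cup [([627.0, -101.0, 49.0], 0.72)]
gel_bottle [([658.0, -3.0, 81.0], 0.97)]
top -85 -45 [82.5 84.8 87.1] 1447
top -45 0 [82.4 84.8 87.1] 1607
top 0 45 [82.4 84.7 87.1] 1579
top 45 90 [82.4 84.8 87.1] 1567
wipes_tub [([713.0, 123.0, 114.0], 0.7)]
cup [([633.0, -102.0, 37.0], 0.66)]
gel_bottle [([655.0, 12.0, 103.0], 0.81)]
```

View pics/side2.png

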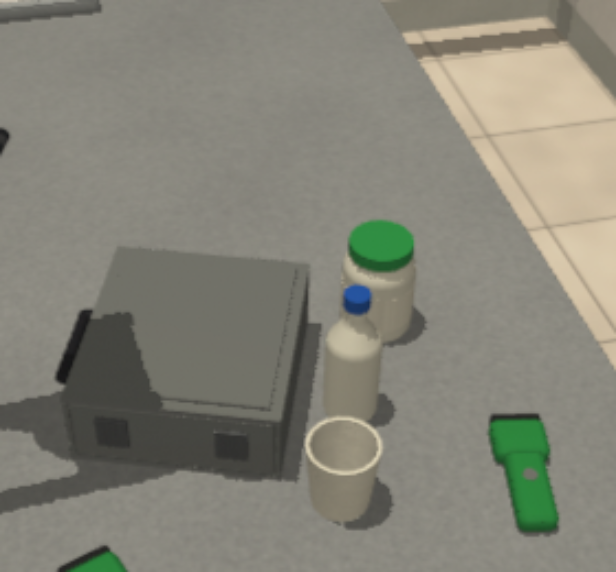

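The crop shows the lid shut and level at (190,330), with z the same along its whole length. The bottle, tub and cup have not moved, and the arm is clear. I'm handing in.

```bash
python3 -c "
from bench import hand_in
print(hand_in())"
```

```text
the job is handed in; nothing more can be done
None
```

The probe is packed away and the job is handed in, at about 13.5 s of the 64 s allowed. With the fingers shut, I pushed the flap down to its stop first (tip at z 63 mm, about 15 N). Then I swung the lid over from its outer side and pressed it shut (tip at z 84 mm, about 29 N).

- **Flap:** before I closed the lid, the picture showed it lying flat. The side camera's depth put it at 58–64 mm.
- **Lid:** it is level from end to end, at 83 mm in the side view and 85 mm in the top view against 84 mm expected.
- **Bottle, tub and cup:** they look unmoved in the pictures. The tub and cup match their first readings within the networks' accuracy. The bottle was not searched out by the networks at the start, so for it I have only the pictures.
- **Arm:** it was clear of everything and the force reading was near zero at hand-in.

The probe could not be seen once the flap covered it, so I did not check it directly. No check failed. The one disagreement was in the flap's start angle: one reading from the top camera, with the gripper partly blocking its view, gave 79° against about 85–87° elsewhere, and this did not affect the push.

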